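# Ball trays: reject the red, hold the green over the reader

### The job

Two white trays each carry a loose steel ball in a shallow pocket: put the red-tagged tray flat into the red-framed nest and let go of it. Then pick up the green-tagged tray by its upright grip and hold it level and still, centred about 10 cm above the dark window in the green-framed reader; the program finishes while the gripper is still holding it there. Both balls must stay in their pockets all the time, and leave the other things on the bench where they are.

Things in the scene. Friction and masses are not known exactly. Their poses are not given: they have to be found in the camera images.
- tray_red: tray with the red tag; white plate 120 (x) x 70 (y) x 8 mm, origin at the centre of its underside, z up. Upright grey grip fin at its centre: 36 mm along x, 12 mm thick along y, 8 to 58 mm above the underside; pinch it across y from above. Ball pocket 40 mm towards +x, coloured tag (28 x 54 mm) 40 mm towards -x. 0.11 to 0.18 kg
- tray_green: tray with the green tag; white plate 120 (x) x 70 (y) x 8 mm, origin at the centre of its underside, z up. Upright grey grip fin at its centre: 36 mm along x, 12 mm thick along y, 8 to 58 mm above the underside; pinch it across y from above. Ball pocket 40 mm towards +x, coloured tag (28 x 54 mm) 40 mm towards -x. 0.11 to 0.18 kg
- pocket_red (a point): pocket of the red-tagged tray: round, 30 mm wide, 2 mm deep, floor 6 mm above the tray's underside; tipped about 35 degrees, the ball rolls over its rim. The point is the ball's centre when resting in the middle, 17 mm above the underside, 40 mm towards the tray's +x
- pocket_green (a point): pocket of the green-tagged tray: round, 30 mm wide, 2 mm deep, floor 6 mm above the tray's underside; tipped about 35 degrees, the ball rolls over its rim. The point is the ball's centre when resting in the middle, 17 mm above the underside, 40 mm towards the tray's +x
- ball_red_center (a point): in the red-tagged tray: loose steel ball, 22 mm across, 43 g; centre of the ball. It rolls freely up to about 9 mm off the pocket's middle
- ball_green_center (a point): in the green-tagged tray: loose steel ball, 22 mm across, 43 g; centre of the ball. It rolls freely up to about 9 mm off the pocket's middle
- reject_nest: reject nest with a red rim and grey floor; fixed frame 150 (x) x 100 (y) mm, origin at the centre of its underside on the bench; floor 3 mm thick, rim 9 mm wide, top 9 mm above the bench, opening 132 x 82 mm: a tray fits in flat, either way round, with 6 mm to spare each side
- reject_nest_floor (a point): centre of the reject nest's floor surface, 3 mm above the bench, on which the seated tray rests
- pass_reader: reader with a green rim and a dark window (90 x 55 mm) in its floor, over which the green-tagged tray is held; fixed frame 150 (x) x 100 (y) mm, origin at the centre of its underside on the bench; floor 3 mm thick, rim 9 mm wide, top 9 mm above the bench, opening 132 x 82 mm: a tray fits in flat, either way round, with 6 mm to spare each side
- pass_reader_floor (a point): centre of the reader's window, 3 mm above the bench
- skirted_tube: bystander: standing tube with a red cap, 33 mm across, 112 mm tall; origin under its centre
- note_pad: bystander: yellow note pad 76 x 76 x 14 mm; origin under its centre
- marker: bystander: blue and white marker pen lying on the bench, 134 mm long, 12 mm thick; origin under its centre
- bench_timer: bystander: white bench timer 62 x 66 x 19 mm; origin under its centre

How it is judged:
By the outcome, as a careful person would: the job done as asked, in the order asked, and still so for the second after the job is handed in, while the arm keeps its last pose, push and grip.
It also fails if it takes over 67 s, if anything falls off the work surface, if the arm or the gripper's body presses on something with over 40 N, if the wrist force passes 120 N, or if a joint passes its speed limit or range.

### The arm

A 6-joint arm with a two-finger parallel gripper is mounted at the origin on a cart in front of the work surface, level with it; the furniture and walls round the work are solid. World frame = base frame: x ahead of the robot, y to its left, z up, the work surface at z = 0. Lengths are in mm, angles in degrees, forces in N, time in s.
With the tool pointing down it reaches from about 300 to 775 mm from the base axis. Payload 14.6 kg.
Tool frame: the origin (TCP) lies midway between the tips of the shut fingers; the grasp point (between the pads) lies 19 mm behind it; z points along the fingers, y is the direction in which the jaws open and shut (so a half turn about z gives the same grasp; the last joint's range is limited). The gripper opens to 85 mm and grips with 20 to 120 N. Pads are 22 mm wide; open, the fingers measure 114 mm over their backs; the gripper's body (76 mm by 85 mm) begins 54 mm behind the grasp point. The pads swing forward as they close: fully open they stand 13 mm farther back than shut.
Start: joints at [66.2, 17.183, 87.147, -0, 75.671, -3.816], TCP at [187.971, 516.872, 231.281] pointing down, gripper open.
Joint ranges: [-173.82, 173.82], [-45.26, 126.66], [13.44, 144.39], [-59.66, 239.66], [0, 175.72], [-146.38, 146.38]. Speed limits (degrees/s): [127.2, 127.2, 147.25, 180, 180, 180].

### API

Orientations are given as a 3x3 rotation matrix whose columns are the frame's x, y, z axes.
In Python, from rig import monitor, vision, close_job gives the robot as it stands.
- The arm moves only by the tool step_arm, never from a script. Its argument "plan" is a list of rows, each a list of 3 entries, a list of its own where there are three numbers: the shift along the tool's x, y, z in m, then the turn about the tool's z in rad, then the finger opening in m, from 0 to 0.0854. A call has 1 to 12 rows; each row is the pose to reach, as a shift and turn from the pose commanded when the call began, along the tool's axes at that moment; what a row does not reach only later rows make up. A row lasts 1/12 s, in which the tool goes at most 41.7 mm and 7.16 degrees, less where a joint would pass 70% of its speed; a pose out of reach is approached as far as the arm can. A call with a gripper value outside its range is refused whole. The fingers move at their own pace and stop on an object; "squeeze" is the grip in N (left out, the last holds). Time passes only in rows, so rows that repeat a pose let the fingers close. It gives the time, the measured TCP pose, the force and the opening at its end, in the units of the state.
- monitor.get_obs(): the state, without advancing time (a new reading comes with each control period).
- vision.get_image(name): name is "side" or "top" or "wrist"; returns (picture, depth): 420x560x3 uint8, red, green, blue; 420x560 float32, mm along the optical axis (not along the pixel's ray), 0 where there is no reading.
- vision.camera_params(name): a dict with "K" (3x3 intrinsics, pixels), "k1" (the pictures are not rectified: a ray, as slopes to the right and down, at radius r is drawn at 1 + k1 r^2 times it, then the intrinsics apply), "R" (3x3) and "t" (3): a world point X has camera coordinates R X + t. Camera axes: x right, y down, z forward; pixel columns grow to the right and rows downward; lengths in mm; the calibration is good to about 2 mm. A picture is of the moment at which its call begins: read the wrist's pose just before it. camera_params takes no time and is no camera call; for the wrist camera it gives the pose at the moment of the call.
- close_job(): hands the job in, once; it reports no verdict.
The state is a dict: "clock": time; "joint_positions": joint angles; "qvel": joint speeds; "effort": joint torques, N m; "tool_pos": TCP position; "eef_rot": TCP orientation; "ft_force": force on the tool from outside, world axes, zero at the start; "ft_torque": the same for the moment, N m; "grip_width": opening from 0.0 (shut) to 1.0 (fully open).
Only numpy, scipy, OpenCV 4.12 (cv2) and the standard library are available. Lean on these libraries where they do the work, as an engineer would, in place of code of your own. Each camera call takes 0.05 s, during which the arm holds its last target. There are 200 camera calls.

## Working session

There is one attempt and no reset: what is moved stays moved. The work goes in short steps, Python scripts to look and compute and a tool call to move; the robot and the scene stay as the last step left them, time stands still between calls to the robot, and variables do not carry over. Pictures are saved under pics/ and viewed, about 8 in all and at most 12, crops included, and the job is handed in when it is done.

Besides the shell and the picture viewer there is one more tool, called after "Emit:" as a command line: name --argument value ..., lists and objects as JSON in quotes. step_arm: Moves the arm, as the interface text tells. Its arguments: {"type":"object","properties":{"plan":{"type":"array","items":{"type":"array"}},"squeeze":{"type":"number"}},"required":["plan"]}

```bash
mkdir -p pics; ls; python3 - <<'E'
from rig import monitor, vision
import cv2,numpy as np
o=monitor.get_obs();print(o['clock'],o['tool_pos'],o['eef_rot'],o['grip_width'])
for n in("top","side"):
    p,d=vision.get_image(n);cv2.imwrite(f'pics/{n}0.png',p[:,:,::-1]);np.savez(f'{n}0.npz',p=p,d=d)
    print(n,vision.camera_params(n))
E
```

```text
pics
0.0 [187.88038983 516.65010984 230.6907278 ] [[-9.39763751e-01  3.41824274e-01 -5.08682706e-04]
 [ 3.41824637e-01  9.39763117e-01 -1.09651268e-03]
 [ 1.03226596e-04 -1.20434315e-03 -9.99999269e-01]] 0.9991760025647238
top {'K': array([[497.16005396,   0.        , 277.39355394],
       [  0.        , 497.16005396, 199.29637971],
       [  0.        ,   0.        ,   1.        ]]), 'k1': -0.16560209278794397, 'R': array([[-0.01593789, -0.99975279,  0.0155033 ],
       [-0.99688697,  0.01469097, -0.07746322],
       [ 0.07721631, -0.01668964, -0.99687466]]), 't': array([ -32.15333458,  507.78966729, 1384.98761362])}
side {'K': array([[538.3520438 ,   0.        , 273.74939819],
       [  0.        , 538.3520438 , 213.99232986],
       [  0.        ,   0.        ,   1.        ]]), 'k1': -0.03153082270899909, 'R': array([[-0.95940629, -0.28194119, -0.00698033],
       [-0.14272997,  0.50673943, -0.85020192],
       [ 0.24324415, -0.81469277, -0.52641046]]), 't': array([ 475.39167255,  140.15046464, 1316.107172  ])}
```

View pics/top0.png

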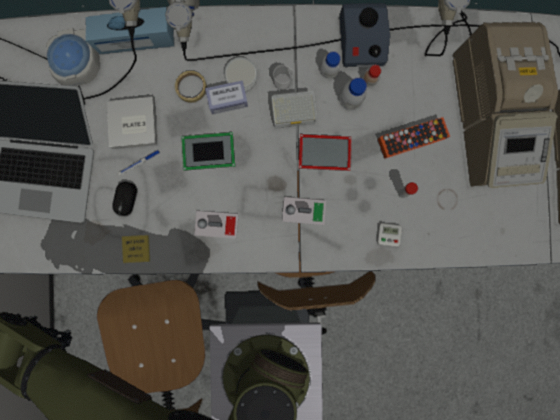

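View pics/side0.png

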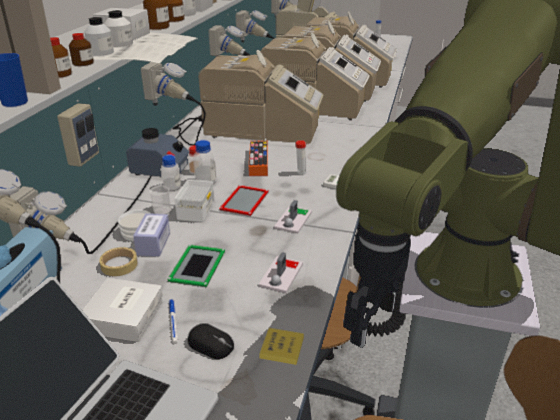

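The top view shows the red tray at about (216,224) with its tag to the right, and the green tray at about (304,210) with its tag to the right. The red nest is at (325,152) and the green reader at (209,151). The side view agrees: the balls and fins are visible and nothing stands between the trays and their goals.

```bash
cat > h.py <<'E'
import numpy as np,cv2
def cast(uv,c,z):
    """pixels -> world points on plane z"""
    uv=np.asarray(uv,float).reshape(-1,1,2)
    n=cv2.undistortPoints(uv,c['K'],np.array([c['k1'],0,0,0,0.]))[:,0]
    R,t=np.array(c['R']),np.array(c['t']); C=-R.T@t
    d=np.c_[n,np.ones(len(n))]@R
    return C+d*((z-C[2])/d[:,2])[:,None]
def masks(p):
    h=cv2.cvtColor(p,cv2.COLOR_RGB2HSV);H,S,V=cv2.split(h)
    ok=(S>120)&(V>60)
    return {'red':(ok&((H<8)|(H>172))).astype(np.uint8)*255,'green':(ok&(H>45)&(H<85)).astype(np.uint8)*255}
def rects(m,c,z,amin=20):
    out=[]
    for k in cv2.findContours(m,cv2.RETR_EXTERNAL,cv2.CHAIN_APPROX_NONE)[0]:
        if cv2.contourArea(k)<amin: continue
        w=cast(k[:,0],c,z); (a,b),(s1,s2),_=r=cv2.minAreaRect(w[:,:2].astype(np.float32))
        bp=cv2.boxPoints(r); e=bp[1]-bp[0]; f=bp[2]-bp[1]; L=e if np.hypot(*e)>np.hypot(*f) else f
        ang=np.degrees(np.arctan2(L[1],L[0]))%180
        out.append((k[:,0].mean(0).round(),(round(a,1),round(b,1)),(round(max(s1,s2),1),round(min(s1,s2),1)),round(ang,1)))
    return out
E
python3 - <<'E'
from h import *; from rig import vision
c=vision.camera_params('top');p=np.load('top0.npz')['p']
for k,m in masks(p).items():
    for r in rects(m,c,8): print(k,*r)
w=vision.camera_params('wrist');print(w, -w['R'].T@w['t'])
E
```

```text
red [230. 226.] (436.4, 95.9) (51.2, 25.5) 174.6
red [411. 188.] (535.3, -428.6) (36.0, 29.2) 89.4
red [324. 152.] (643.4, -178.3) (148.2, 99.3) 88.2
red [374.  71.] (886.4, -334.9) (42.6, 31.6) 134.8
red [355.  51.] (948.7, -280.4) (26.1, 15.1) 177.5
green [318. 212.] (471.5, -155.4) (48.6, 22.9) 178.7
green [208. 151.] (651.6, 158.3) (146.8, 97.9) 93.6
{'K': array([[340.25023477,   0.        , 284.08725762],
       [  0.        , 340.25023477, 208.96829547],
       [  0.        ,   0.        ,   1.        ]]), 'k1': 0.026025225021773752, 'R': array([[ 3.42263806e-01,  9.39603835e-01, -3.46092186e-04],
       [ 8.99969267e-01, -3.27720465e-01,  2.87497158e-01],
       [ 2.70020011e-01, -9.87113439e-02, -9.57781428e-01]]), 't': array([-549.62515774,  -36.94668069,  378.17141045])} [119.25382727 541.65153091 372.63739836]
```

Emit:
step_arm --plan '[[[-0.092,-0.068,0.01],0.33,0.06],[[-0.184,-0.136,0.02],0.66,0.06],[[-0.275,-0.204,0.04],0.99,0.06],[[-0.367,-0.272,0.05],1.316,0.06],[[-0.367,-0.272,0.06],1.316,0.06],[[-0.367,-0.272,0.06],1.316,0.06],[[-0.367,-0.272,0.06],1.316,0.06],[[-0.367,-0.272,0.06],1.316,0.06],[[-0.367,-0.272,0.06],1.316,0.06],[[-0.367,-0.272,0.06],1.316,0.06],[[-0.367,-0.272,0.06],1.316,0.06],[[-0.367,-0.272,0.06],1.316,0.06]]'

```text
clock: 1.1
tool_pos: [441.9, 131.1, 170.1]
eef_rot: [[0.103, 0.995, -0.001], [0.995, -0.103, -0.001], [-0.001, -0.001, -1.0]]
ft_force: [-0.8, 1.3, 0.4]
grip_width: 0.705
```

Emit:
step_arm --plan '[[[0,0,0],0,0.06],[[0,0,0],0,0.06]]'

```text
clock: 1.27
tool_pos: [439.6, 136.0, 171.1]
eef_rot: [[0.094, 0.996, -0.001], [0.996, -0.094, 0.0], [-0.0, -0.001, -1.0]]
ft_force: [-0.5, -0.0, 0.3]
grip_width: 0.704
```

```bash
cat > look.py <<'E'
import sys
from h import *; from rig import monitor,vision
o=monitor.get_obs();c=vision.camera_params('wrist')
p,d=vision.get_image('wrist');cv2.imwrite(f'pics/{sys.argv[1]}.png',p[:,:,::-1]);np.savez(sys.argv[1]+'.npz',p=p,d=d,K=c['K'],k1=c['k1'],R=c['R'],t=c['t'])
R=o['eef_rot'];print(o['clock'],o['tool_pos'].round(1),'yaw_y',np.degrees(np.arctan2(R[1,1],R[0,1])).round(2),'tilt',np.degrees(np.arccos(-R[2,2])).round(2),o['ft_force'].round(1),o['grip_width'])
for k,m in masks(p).items():
    for r in rects(m,c,8,60): print(k,*r)
E
python3 look.py w1
```

```text
1.2667 [439.6 136.  171.1] yaw_y -5.38 tilt 0.04 [-0.5 -0.   0.3] 0.7035291807347603
red [446. 407.] (597.2, -125.2) (40.1, 12.0) 86.4
red [283. 232.] (434.6, 95.0) (53.4, 26.4) 174.6
green [492. 143.] (641.1, 157.0) (149.5, 89.3) 94.2
```

View pics/w1.png

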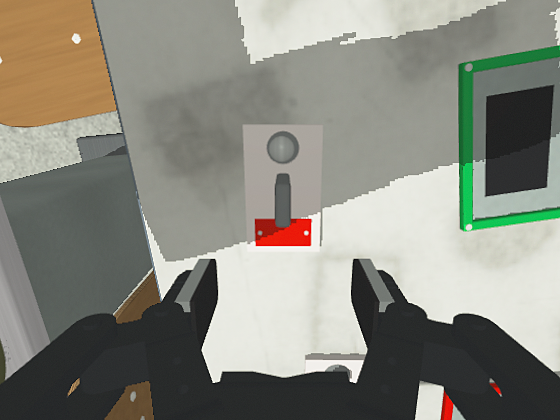

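The wrist view shows the red tray square to the gripper: ball at (283,148), fin at (283,200), tag at (283,232). The tag puts the tray centre at about (438.4,134.8), 1–2 mm from the TCP, so I descend.

Emit:
step_arm --plan '[[[-0.001,-0.001,0.02],0,0.05],[[-0.001,-0.001,0.045],0,0.05],[[-0.001,-0.001,0.07],0,0.05],[[-0.001,-0.001,0.09],0,0.05],[[-0.001,-0.001,0.105],0,0.05],[[-0.001,-0.001,0.12],0,0.05],[[-0.001,-0.001,0.13],0,0.05],[[-0.001,-0.001,0.14],0,0.05],[[-0.001,-0.001,0.146],0,0.05],[[-0.001,-0.001,0.149],0,0.05],[[-0.001,-0.001,0.149],0,0.05],[[-0.001,-0.001,0.149],0,0.05]]'

```text
clock: 2.32
tool_pos: [439.0, 135.0, 22.7]
eef_rot: [[0.094, 0.996, 0.001], [0.996, -0.094, 0.0], [0.0, 0.001, -1.0]]
ft_force: [-0.3, 0.5, -0.4]
grip_width: 0.588
```

Emit:
step_arm --plan '[[[0,0,0],0,0.04],[[0,0,0],0,0.035],[[0,0,0],0,0.03],[[0,0,0],0,0.025],[[0,0,0],0,0.021],[[0,0,0],0,0.018],[[0,0,0],0,0.015],[[0,0,0],0,0.012],[[0,0,0],0,0.008],[[0,0,0],0,0.004],[[0,0,0],0,0.0],[[0,0,0],0,0.0]]' --squeeze 40

```text
clock: 3.32
tool_pos: [438.8, 134.9, 22.3]
eef_rot: [[0.094, 0.996, -0.0], [0.996, -0.094, 0.0], [0.0, -0.0, -1.0]]
ft_force: [-1.8, -0.3, 4.0]
grip_width: 0.135
```

Emit:
step_arm --plan '[[[0,0,0],0,0.0],[[0,0,0],0,0.0],[[0,0,0],0,0.0]]'

```text
clock: 3.57
tool_pos: [438.8, 134.9, 22.3]
eef_rot: [[0.094, 0.996, -0.0], [0.996, -0.094, -0.0], [-0.0, -0.0, -1.0]]
ft_force: [-3.3, -1.2, 4.3]
grip_width: 0.137
```

Emit:
step_arm --plan '[[[0,0,-0.001],0,0.0],[[0,0,-0.003],0,0.0],[[0,0,-0.006],0,0.0],[[0,0,-0.01],0,0.0],[[0,0,-0.016],0,0.0],[[0,0,-0.024],0,0.0],[[0,0,-0.034],0,0.0],[[0,0,-0.043],0,0.0],[[0,0,-0.05],0,0.0],[[0,0,-0.055],0,0.0],[[0,0,-0.058],0,0.0],[[0,0,-0.06],0,0.0]]'

```text
clock: 4.57
tool_pos: [438.9, 134.9, 82.7]
eef_rot: [[0.094, 0.996, 0.0], [0.996, -0.094, 0.0], [0.0, 0.0, -1.0]]
ft_force: [-0.0, 0.4, -2.1]
grip_width: 0.136
```

```bash
python3 look.py w2; python3 - <<'E'
from h import *; from rig import vision
c=vision.camera_params('top');p,d=vision.get_image('side');cv2.imwrite('pics/side1.png',cv2.resize(p[100:320,140:440,::-1],None,fx=2,fy=2))
E
```

```text
4.5667 [438.9 134.9  82.7] yaw_y -5.39 tilt 0.02 [-0.   0.4 -2.1] 0.13575117350449636
green [540. 164.] (603.5, 154.3) (150.0, 23.6) 97.1
```

View pics/w2.png

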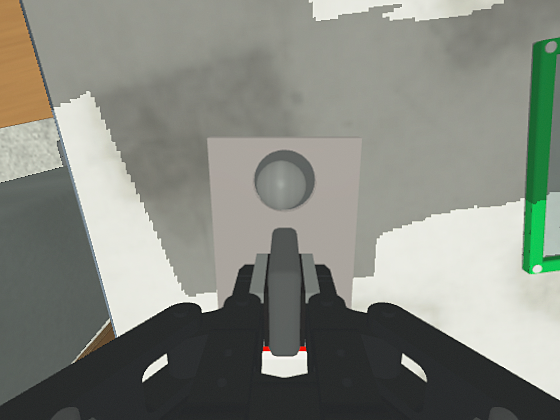

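The red tray is held level, and the ball sits in its pocket at (282,181). I now carry it gently to the nest at about (642.5,-178).

Emit:
step_arm --plan '[[[-0.0016,0.0012,0],0,0.0],[[-0.0047,0.0037,-0.001],0,0.0],[[-0.0094,0.0075,-0.002],0,0.0],[[-0.0156,0.0124,-0.004],0,0.0],[[-0.0235,0.0187,-0.006],0,0.0],[[-0.0329,0.0261,-0.008],0,0.0],[[-0.0438,0.0348,-0.01],0,0.0],[[-0.0563,0.0448,-0.012],0,0.0],[[-0.0704,0.056,-0.014],0,0.0],[[-0.0861,0.0684,-0.016],0,0.0],[[-0.1017,0.0809,-0.017],0,0.0],[[-0.1174,0.0933,-0.018],0,0.0]]'

```text
clock: 5.67
tool_pos: [521.5, 7.3, 100.5]
eef_rot: [[0.094, 0.996, 0.0], [0.996, -0.094, -0.0], [-0.0, 0.0, -1.0]]
ft_force: [0.5, -0.7, -2.9]
grip_width: 0.135
```

Emit:
step_arm --plan '[[[-0.0156,0.0124,0],0,0.0],[[-0.0313,0.0249,0],0,0.0],[[-0.0469,0.0373,0],0,0.0],[[-0.0626,0.0498,0],0,0.0],[[-0.0782,0.0622,0],0,0.0],[[-0.0939,0.0746,0],0,0.0],[[-0.1072,0.0852,0],0,0.0],[[-0.1197,0.0952,0],0,0.0],[[-0.1314,0.1045,0],0,0.0],[[-0.1424,0.1132,0],0,0.0],[[-0.1518,0.1207,0],0,0.0],[[-0.1596,0.1269,0],0,0.0]]'

```text
clock: 6.67
tool_pos: [632.3, -163.7, 100.1]
eef_rot: [[0.095, 0.995, -0.0], [0.995, -0.095, -0.0], [-0.0, -0.0, -1.0]]
ft_force: [-0.1, 0.7, -2.3]
grip_width: 0.137
```

Emit:
step_arm --plan '[[[-0.0063,0.005,0],-0.005,0.0],[[-0.011,0.0087,0],-0.015,0.0],[[-0.0141,0.0112,0],-0.028,0.0],[[-0.0156,0.0124,0],-0.04,0.0],[[-0.0156,0.0124,0],-0.05,0.0],[[-0.0156,0.0124,0],-0.058,0.0],[[-0.0156,0.0124,0],-0.063,0.0],[[-0.0156,0.0124,0],-0.063,0.0],[[-0.0156,0.0124,0],-0.063,0.0]]'

```text
clock: 7.42
tool_pos: [642.9, -178.0, 100.4]
eef_rot: [[0.031, 1.0, 0.0], [1.0, -0.031, -0.0], [-0.0, 0.0, -1.0]]
ft_force: [-0.5, 0.7, -2.4]
grip_width: 0.138
```

Emit:
step_arm --plan '[[[0,0,0.001],0,0.0],[[0,0,0.003],0,0.0],[[0,0,0.007],0,0.0],[[0,0,0.012],0,0.0],[[0,0,0.019],0,0.0],[[0,0,0.027],0,0.0],[[0,0,0.035],0,0.0],[[0,0,0.042],0,0.0],[[0,0,0.047],0,0.0],[[0,0,0.051],0,0.0],[[0,0,0.053],0,0.0],[[0,0,0.054],0,0.0]]'

```text
clock: 8.42
tool_pos: [642.9, -178.2, 46.0]
eef_rot: [[0.031, 1.0, -0.0], [1.0, -0.031, 0.0], [0.0, -0.0, -1.0]]
ft_force: [-0.8, 0.1, -2.6]
grip_width: 0.135
```

```bash
python3 look.py w3; python3 - <<'E'
from h import *; from rig import vision
c=vision.camera_params('top');p,d=vision.get_image('top')
for r in rects(masks(p)['red'],c,9,60): print(*r)
E
```

```text
8.4167 [ 642.9 -178.2   46. ] yaw_y -1.78 tilt 0.01 [-0.8  0.1 -2.6] 0.13499289040918466
red [283. 185.] (642.3, -165.2) (120.2, 99.4) 86.6
green [  7. 216.] (493.3, -158.2) (28.6, 8.9) 75.2
[412. 189.] (533.0, -430.4) (34.0, 30.9) 132.9
[301. 147.] (654.3, -109.1) (89.8, 24.8) 161.3
[374.  71.] (886.0, -334.6) (37.4, 34.1) 0.4
```

View pics/w3.png

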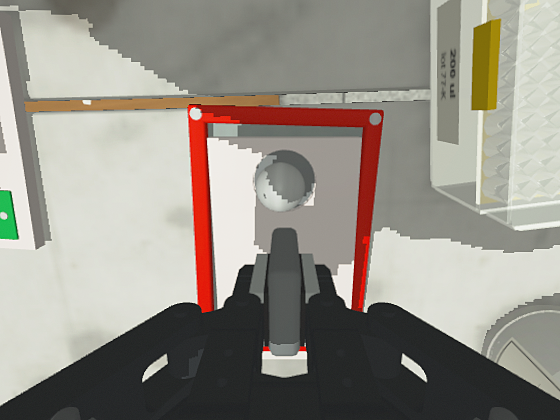

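```bash
python3 - <<'E'
from h import *
z=np.load('w3.npz');c={k:z[k] for k in('K','k1','R','t')}
c['k1']=float(c['k1'])
m=masks(z['p'])['red'];k=max(cv2.findContours(m,0,1)[0],key=cv2.contourArea)[:,0]
w=cast(k,c,9)[:,:2]
# outer edges: far edge (max y), left (min x), right (max x): line fits
def edge(sel,swap):
    q=w[sel];a,b=(q[:,1],q[:,0]) if swap else (q[:,0],q[:,1])
    f=np.polyfit(a,b,1);
    for _ in range(3): g=abs(b-np.polyval(f,a))<1.5;f=np.polyfit(a[g],b[g],1)
    return f
R=z['R'];u=np.deg2rad(88.2);ex=np.array([np.cos(u),np.sin(u)]);ey=np.array([-ex[1],ex[0]])
s=w@ex;t=w@ey
print('outer far s',np.percentile(s,99.5),'t range',t.min(),t.max(), 'tcp s,t',np.array([642.9,-178.2])@ex,np.array([642.9,-178.2])@ey)
pts=cast([[190,107],[382,111]],c,9)[:,:2];d=pts[0]-pts[1];print('rim corners',pts,np.linalg.norm(d),np.degrees(np.arctan2(*d[::-1]))+0)
pm=pts.mean(0);n=np.array([d[1],-d[0]])/np.linalg.norm(d);n=n if n[1]<0 else -n
print('nest centre',pm+75*n)
pt=cast([[207,136],[364,137]],c,31.7)[:,:2];d=pt[0]-pt[1];print('tray corners',pt,np.linalg.norm(d),np.degrees(np.arctan2(*d[::-1])))
n=np.array([d[1],-d[0]])/np.linalg.norm(d);n=n if n[1]<0 else -n;print('tray centre',pt.mean(0)+60*n)
E
```

```text
outer far s -83.7274681538202 t range -698.167162022851 -596.3087822964414 tcp s,t -157.91809204584476 -648.1801649268513
rim corners [[ 598.06391527 -103.99599449]
 [ 694.41718551 -108.96474738]] 96.48129970210684 177.04798169078643
nest centre [ 642.37807685 -181.38084689]
tray corners [[ 610.20234958 -116.78305444]
 [ 680.68766327 -119.45716357]] 70.53602133713014 177.82732439392584
tray centre [ 643.17033109 -178.0769756 ]
```

The tray (643.2,-178.1) and the nest (about 642–643, -178 to -179) agree to within 1–2 mm and 1°, against 6 mm of clearance. I lower it in.

Emit:
step_arm --plan '[[[-0.0003,0,0.001],0,0.0],[[-0.0006,0,0.003],0,0.0],[[-0.001,0,0.006],0,0.0],[[-0.001,0,0.009],0,0.0],[[-0.001,0,0.012],0,0.0],[[-0.001,0,0.0145],0,0.0],[[-0.001,0,0.0165],0,0.0],[[-0.001,0,0.018],0,0.0],[[-0.001,0,0.019],0,0.0],[[-0.001,0,0.0198],0,0.0],[[-0.001,0,0.0204],0,0.0],[[-0.001,0,0.0206],0,0.0]]'

```text
clock: 9.52
tool_pos: [642.9, -179.2, 25.7]
eef_rot: [[0.031, 1.0, 0.0], [1.0, -0.031, -0.0], [-0.0, 0.0, -1.0]]
ft_force: [0.5, -0.4, -1.9]
grip_width: 0.134
```

Emit:
step_arm --plan '[[[0,0,0],0,0.0],[[0,0,0],0,0.0]]'

```text
clock: 9.68
tool_pos: [643.0, -179.2, 25.8]
eef_rot: [[0.031, 1.0, 0.0], [1.0, -0.031, -0.0], [-0.0, 0.0, -1.0]]
ft_force: [0.5, -0.1, -2.7]
grip_width: 0.134
```

Not quite touching yet, so I ease down another millimetre.

Emit:
step_arm --plan '[[[0,0,0.0003],0,0.0],[[0,0,0.0006],0,0.0],[[0,0,0.0009],0,0.0],[[0,0,0.0009],0,0.0],[[0,0,0.0009],0,0.0]]'

```text
clock: 10.1
tool_pos: [643.0, -179.3, 25.4]
eef_rot: [[0.031, 1.0, 0.0], [1.0, -0.031, -0.0], [-0.0, 0.0, -1.0]]
ft_force: [-3.9, 1.6, 5.9]
grip_width: 0.136
```

Emit:
step_arm --plan '[[[0,0,-0.0003],0,0.012],[[0,0,-0.0003],0,0.014],[[0,0,-0.0003],0,0.016],[[0,0,-0.0003],0,0.019],[[0,0,-0.0003],0,0.023],[[0,0,-0.0003],0,0.028],[[0,0,-0.0003],0,0.034],[[0,0,-0.0003],0,0.04],[[0,0,-0.0003],0,0.045],[[0,0,-0.0003],0,0.05],[[0,0,-0.0003],0,0.05]]'

```text
clock: 11.02
tool_pos: [642.9, -179.2, 25.1]
eef_rot: [[0.031, 1.0, 0.0], [1.0, -0.031, -0.0], [-0.0, 0.0, -1.0]]
ft_force: [-0.3, 0.2, 0.7]
grip_width: 0.583
```

Emit:
step_arm --plan '[[[0,0,-0.004],0,0.05],[[0,0,-0.012],0,0.05],[[0,0,-0.024],0,0.05],[[0,0,-0.04],0,0.05],[[0,0,-0.06],0,0.05],[[0,0,-0.08],0,0.05],[[0,0,-0.1],0,0.05],[[0,0,-0.12],0,0.05],[[0,0,-0.14],0,0.05],[[0,0,-0.145],0,0.05],[[0,0,-0.145],0,0.05]]'

```text
clock: 11.93
tool_pos: [643.5, -179.4, 172.7]
eef_rot: [[0.031, 1.0, 0.004], [1.0, -0.031, -0.001], [-0.001, 0.004, -1.0]]
ft_force: [-0.4, 0.3, -0.1]
grip_width: 0.588
```

```bash
python3 look.py w4
```

```text
11.9333 [ 643.5 -179.4  172.7] yaw_y -1.77 tilt 0.23 [-0.4  0.3 -0.1] 0.5876328852506881
red [281. 185.] (641.9, -179.8) (149.4, 99.4) 86.5
green [ 36. 352.] (379.0, -346.5) (13.6, 9.0) 77.5
green [ 88. 169.] (469.3, -155.2) (53.6, 27.5) 174.2
```

View pics/w4.png

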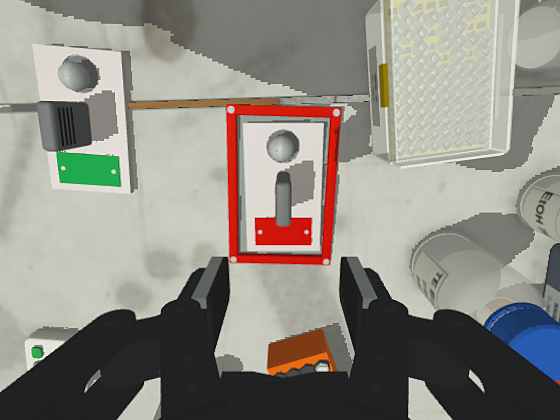

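The red tray lies flat inside the rim (centre (283,188)), with the ball at (283,146) in its pocket. The green tray is at (83,120), tag at (88,169). Now I go above it.

Emit:
step_arm --plan '[[[0.008,-0.022,0],0.01,0.05],[[0.018,-0.052,0],0.03,0.05],[[0.03,-0.086,0],0.05,0.05],[[0.041,-0.12,0],0.07,0.05],[[0.052,-0.15,0],0.07,0.05],[[0.059,-0.1725,0],0.07,0.05],[[0.059,-0.1725,0],0.07,0.05],[[0.059,-0.1725,0],0.07,0.05],[[0.059,-0.1725,0],0.07,0.05]]'

```text
clock: 12.73
tool_pos: [472.5, -115.0, 169.6]
eef_rot: [[0.101, 0.995, -0.0], [0.995, -0.101, 0.0], [0.0, -0.0, -1.0]]
ft_force: [-0.1, -0.2, -0.2]
grip_width: 0.587
```

```bash
python3 look.py w5; python3 - <<'E'
from h import *
z=np.load('w5.npz');p=z['p'];c={k:z[k] for k in('K','R','t')};c['k1']=float(z['k1'])
# white plate: bright, unsaturated region near centre
v=p.min(2);g=((v>195)).astype(np.uint8)
n,l,s,_=cv2.connectedComponentsWithStats(g)
for i in range(1,n):
    if s[i,4]>1500: print(s[i])
E
```

```text
12.7333 [ 472.5 -115.   169.6] yaw_y -5.79 tilt 0.03 [-0.1 -0.2 -0.2] 0.5870821725345524
red [469. 231.] (640.1, -179.7) (151.4, 102.2) 86.5
green [285. 232.] (469.1, -155.6) (53.2, 26.3) 174.2
[  85   22  143  165 9527]
[ 235  124   90  150 5822]
[ 431  175   87  123 4322]
```

View pics/w5.png

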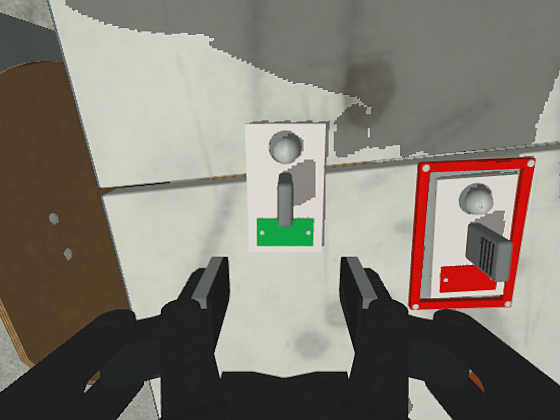

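The green tray is square to the jaws: ball (286,147), fin (286,200), tag (285,232). Its centre is about (473.1,-115.8), so I descend and grip.

Emit:
step_arm --plan '[[[-0.0007,0.0007,0.02],0,0.05],[[-0.0007,0.0007,0.045],0,0.05],[[-0.0007,0.0007,0.07],0,0.05],[[-0.0007,0.0007,0.09],0,0.05],[[-0.0007,0.0007,0.105],0,0.05],[[-0.0007,0.0007,0.12],0,0.05],[[-0.0007,0.0007,0.13],0,0.05],[[-0.0007,0.0007,0.14],0,0.05],[[-0.0007,0.0007,0.145],0,0.05],[[-0.0007,0.0007,0.1475],0,0.05],[[-0.0007,0.0007,0.1475],0,0.05],[[-0.0007,0.0007,0.1475],0,0.05]]'

```text
clock: 13.78
tool_pos: [473.3, -115.8, 23.0]
eef_rot: [[0.101, 0.995, 0.001], [0.995, -0.101, -0.0], [-0.0, 0.001, -1.0]]
ft_force: [-0.3, 0.2, 0.5]
grip_width: 0.586
```

Emit:
step_arm --plan '[[[0,0,0],0,0.04],[[0,0,0],0,0.035],[[0,0,0],0,0.03],[[0,0,0],0,0.025],[[0,0,0],0,0.021],[[0,0,0],0,0.018],[[0,0,0],0,0.015],[[0,0,0],0,0.012],[[0,0,0],0,0.008],[[0,0,0],0,0.004],[[0,0,0],0,0.0],[[0,0,0],0,0.0]]' --squeeze 40

```text
clock: 14.78
tool_pos: [473.0, -115.7, 22.7]
eef_rot: [[0.101, 0.995, 0.0], [0.995, -0.101, -0.0], [-0.0, 0.0, -1.0]]
ft_force: [-0.9, 0.2, 2.5]
grip_width: 0.134
```

Emit:
step_arm --plan '[[[0,0,0],0,0.0],[[0,0,0],0,0.0],[[0,0,0],0,0.0]]'

```text
clock: 15.03
tool_pos: [473.0, -115.7, 22.7]
eef_rot: [[0.101, 0.995, 0.0], [0.995, -0.101, -0.0], [-0.0, 0.0, -1.0]]
ft_force: [-1.0, -0.2, 3.1]
grip_width: 0.132
```

Emit:
step_arm --plan '[[[0,0,-0.001],0,0.0],[[0,0,-0.003],0,0.0],[[0,0,-0.006],0,0.0],[[0,0,-0.01],0,0.0],[[0,0,-0.016],0,0.0],[[0,0,-0.024],0,0.0],[[0,0,-0.034],0,0.0],[[0,0,-0.043],0,0.0],[[0,0,-0.05],0,0.0],[[0,0,-0.055],0,0.0],[[0,0,-0.058],0,0.0],[[0,0,-0.06],0,0.0]]'

```text
clock: 16.03
tool_pos: [473.0, -115.7, 83.0]
eef_rot: [[0.101, 0.995, 0.0], [0.995, -0.101, -0.0], [-0.0, 0.0, -1.0]]
ft_force: [-0.2, -0.6, -0.9]
grip_width: 0.142
```

```bash
python3 look.py w6
```

```text
16.0333 [ 473.  -115.7   83. ] yaw_y -5.79 tilt 0.02 [-0.2 -0.6 -0.9] 0.14157524766999063
red [528. 364.] (642.7, -248.5) (51.5, 12.8) 176.8
red [523. 337.] (641.5, -222.1) (50.1, 28.6) 177.7
red [485. 238.] (618.6, -164.7) (124.8, 59.8) 86.6
```

View pics/w6.png

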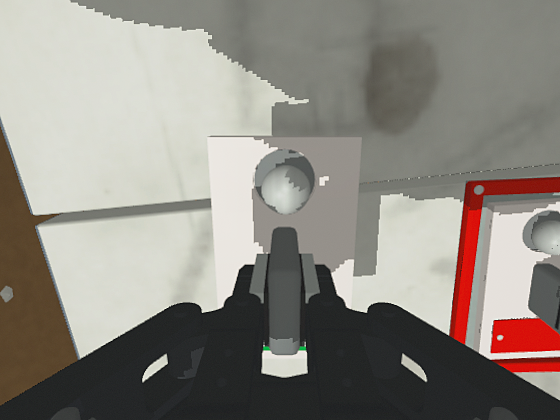

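Held level, with the ball in its pocket at (286,188). I carry it to the reader.

Emit:
step_arm --plan '[[[0.0018,0.0009,-0.001],0,0.0],[[0.0053,0.0027,-0.003],0,0.0],[[0.0107,0.0055,-0.006],0,0.0],[[0.0178,0.0091,-0.01],0,0.0],[[0.0267,0.0137,-0.015],0,0.0],[[0.0374,0.0192,-0.02],0,0.0],[[0.0498,0.0256,-0.025],0,0.0],[[0.0641,0.0329,-0.03],0,0.0],[[0.0801,0.0411,-0.035],0,0.0],[[0.0979,0.0502,-0.039],0,0.0],[[0.1157,0.0594,-0.042],0,0.0],[[0.1335,0.0685,-0.043],0,0.0]]'

```text
clock: 17.08
tool_pos: [555.6, 12.2, 126.6]
eef_rot: [[0.1, 0.995, 0.001], [0.995, -0.1, -0.0], [0.0, 0.001, -1.0]]
ft_force: [-0.3, 0.1, -0.6]
grip_width: 0.137
```

Emit:
step_arm --plan '[[[0.0178,0.0091,0],0,0.0],[[0.0356,0.0183,0],0,0.0],[[0.0534,0.0274,0],0,0.0],[[0.0712,0.0365,0],0,0.0],[[0.0872,0.0448,0],0,0.0],[[0.1014,0.0521,0],0,0.0],[[0.1139,0.0585,0],0,0.0],[[0.1246,0.064,0],0,0.0],[[0.1335,0.0685,0],0,0.0],[[0.1406,0.0722,0],0,0.0],[[0.1459,0.0749,0],0,0.0],[[0.1495,0.0767,0],0,0.0]]'

```text
clock: 18.08
tool_pos: [646.1, 152.0, 125.6]
eef_rot: [[0.101, 0.995, -0.0], [0.995, -0.101, -0.0], [-0.0, -0.0, -1.0]]
ft_force: [-0.0, -0.6, -2.5]
grip_width: 0.134
```

Emit:
step_arm --plan '[[[0.0036,0.0018,0],-0.006,0.0],[[0.0054,0.0027,0],-0.018,0.0],[[0.0071,0.0037,0],-0.034,0.0],[[0.0071,0.0037,0],-0.054,0.0],[[0.0071,0.0037,0],-0.076,0.0],[[0.0071,0.0037,0],-0.098,0.0],[[0.0071,0.0037,0],-0.12,0.0],[[0.0071,0.0037,0],-0.138,0.0],[[0.0071,0.0037,0],-0.151,0.0],[[0.0071,0.0037,0],-0.16,0.0],[[0.0071,0.0037,0],-0.164,0.0],[[0.0071,0.0037,0],-0.164,0.0]]'

```text
clock: 19.08
tool_pos: [650.3, 157.9, 125.6]
eef_rot: [[-0.063, 0.998, 0.0], [0.998, 0.063, 0.0], [0.0, 0.0, -1.0]]
ft_force: [0.3, -0.7, -1.5]
grip_width: 0.134
```

```bash
python3 look.py w7;  python3 - <<'E'
from h import *; from rig import vision
for n in('top','side'):
    p,d=vision.get_image(n);cv2.imwrite(f'pics/{n}2.png',p[:,:,::-1])
    if n=='side': cv2.imwrite('pics/side2c.png',cv2.resize(p[100:360,120:440,::-1],None,fx=2,fy=2))
    c=vision.camera_params(n)
    for k,m in masks(p).items():
        for r in rects(m,c,9): print(n,k,*r)
E
```

```text
19.0833 [650.3 157.9 125.6] yaw_y 3.62 tilt 0.0 [ 0.3 -0.7 -1.5] 0.13408211436412915
green [283. 115.] (645.9, 221.4) (99.0, 21.3) 3.7
top red [412. 189.] (533.0, -430.4) (34.1, 30.9) 132.9
top red [324. 152.] (643.2, -178.2) (148.1, 99.3) 88.2
top red [375.  71.] (886.0, -334.6) (37.4, 34.1) 0.4
top red [355.  51.] (948.3, -280.2) (26.1, 15.1) 177.5
top green [220. 143.] (674.3, 124.9) (50.5, 15.2) 5.5
top green [230. 151.] (652.7, 94.8) (97.5, 33.2) 172.7
side red [245. 200.] (637.0, -168.6) (156.2, 101.0) 86.5
side red [301. 144.] (571.5, -602.8) (60.9, 33.0) 105.5
side red [55. 41.] (2381.2, -1674.9) (215.0, 47.6) 128.5
side red [78. 36.] (2310.2, -1816.4) (179.2, 59.9) 124.2
side green [197. 267.] (645.1, 166.1) (152.6, 99.6) 94.1
side green [204. 221.] (705.6, -26.9) (26.1, 25.3) 105.7
```

View pics/w7.png

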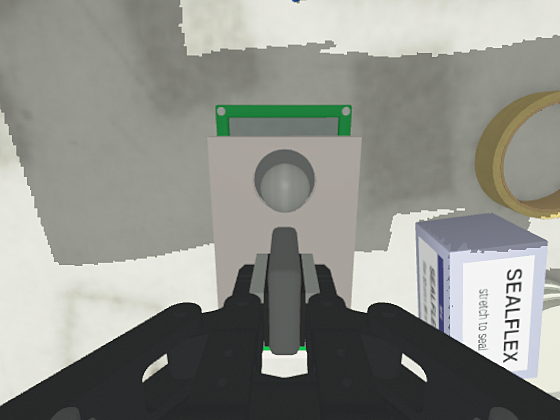

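View pics/side2c.png

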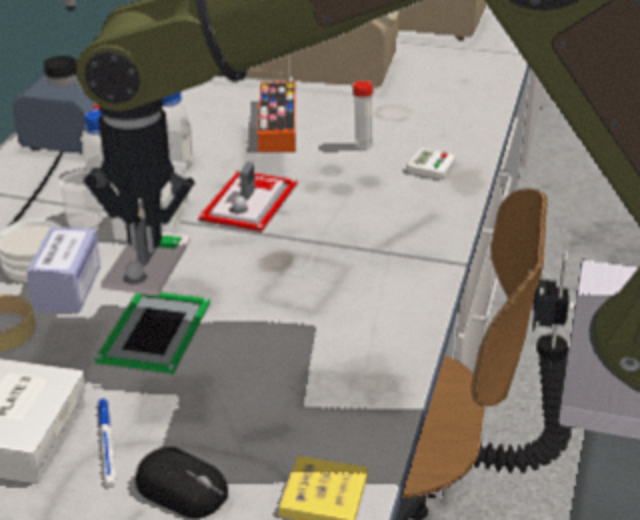

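The wrist view shows the tray level over the reader, ball in its pocket at (284,187). The rim's far edge spans (217–352,105), which puts the reader centre at about (650.0,157.2) against the TCP at (650.3,157.9). The side crop shows the red tray seated with its ball, the green tray held over the reader, and the bystanders undisturbed. I wait for it to settle, then hand in.

Emit:
step_arm --plan '[[[0,0,0],0,0.0],[[0,0,0],0,0.0],[[0,0,0],0,0.0],[[0,0,0],0,0.0],[[0,0,0],0,0.0],[[0,0,0],0,0.0]]'

```text
clock: 19.73
tool_pos: [650.3, 158.0, 125.6]
eef_rot: [[-0.063, 0.998, 0.0], [0.998, 0.063, 0.0], [-0.0, 0.0, -1.0]]
ft_force: [-0.5, 0.4, -1.2]
grip_width: 0.136
```

```bash
python3 -c "
from rig import monitor,close_job
o=monitor.get_obs();print(o['clock'],o['tool_pos'],abs(o['qvel']).max(),o['grip_width']);print(close_job())"
```

```text
19.7333 [650.33579935 157.95311577 125.60363338] 0.0832672137618301 0.13629046867547948
the job is handed in; nothing more can be done
None
```

The job is handed in at 19.7 s: the red-tagged tray is in the red nest and released, and the green-tagged tray is held over the reader.

- **Red tray:** the wrist picture taken after release shows it lying flat inside the rim with the ball in its pocket.
- **Green tray:** it is gripped by its fin, level and still, with its underside about 100 mm above the dark window. Its ball is in the pocket, and its centre is within about 1 mm of the reader centre measured by the wrist camera.
- **Other things on the bench:** the last side picture shows the tube, marker, note pad and timer undisturbed; I did not measure their positions.

The checks disagreed only slightly. The top and wrist cameras differed by 1–2 mm. The wrist force while holding the green tray was noisy, reading about 1 to 2.5 N.

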